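# Hang the assembly mallet back in its swivel ring

## Task

Draw the small mallet out of the wooden block and hang it, handle down, in the holder ring with the wider hole. The ring's arm swivels and may be swung a little aside, so feel for the hole with light pressure rather than forcing it, then lower the mallet under control until its head rests fully down on the ring, and only then let go. Leave the other things on the bench as they are.

Things in the scene. Friction and masses are not known exactly. Their poses are not given: they have to be found in the camera images.
- mallet: Small mallet, 0.2 to 0.32 kg, handle down in the block, head lying on the block's top. Head: black plastic bar with white ends, 78 mm long (x), 30 wide (y), 36 high. Origin: centre of the head's flat underside, where the handle starts; z up through the head (top at +36 mm). Round wooden handle, 20 mm thick, from the origin 120 mm down (-z); foot bevelled by 2 mm.
- mallet_foot (a point): Centre of the end of the mallet's handle, 120 mm below the underside of its head.
- block: Fixed wooden tool block, 90 x 90 mm, 125 mm high, with a 29 mm square hole straight down through its middle in which the mallet's handle stands loosely. Origin: centre of its underside.
- stand: Fixed stand of the wider ring, the mallet's home: base plate 8 mm thick, x -25 to +125 mm, 80 wide; post 22 mm thick at x = +90 mm; a level arm on it swivels about the post and carries a steel ring (see the points). Origin: on the bench below the ring's centre as it is with the arm straight; x points to the post. Pushing on the stand with over 50 N would bend it.
- stand_ring (a point): Where the centre of the wider ring's flat top is when its arm is straight (fixed to the stand, does not follow the swing), 140 mm above the bench. Ring: bore 23 mm, outside 60 mm, 16 mm thick, open below down to the base plate. The true ring starts up to 18 mm to either side of this point, on an arc of 90 mm radius about the pivot; the swing is not measured.
- stand_pivot (a point): Axis of the post on which the wider ring's arm swivels, at the height of the ring's top; post and arm end 2 mm or more lower. The arm starts up to 0.2 rad either way, with stops a little beyond. Pivot friction holds the ring against about 5 N sideways; a firmer side push swings it and it stays there. It does not give downwards or along the arm.
- narrow: A second fixed stand, the same in all but its ring, whose bore is only 13 mm: too narrow for the mallet. Same origin and axes.
- meter: Bystander: grey hand multimeter, 70 x 120 x 30 mm, lying on the bench. Origin under its centre.
- driver: Bystander: screwdriver lying on the bench, about 200 mm long, 30 mm thick at most.
- pcb: Bystander: green circuit board with chips, 70 x 100 mm, about 20 mm high, lying on the bench. Origin under its centre.
Things that resemble listed ones, but are neither listed nor needed, are in the scene too. Leave any blue or yellow look-alike of the mallet alone. Leave any blue look-alike of the stand alone.

How it is judged (in metres and radians):
On the way, in this order (a step that is already met when the one before it is completed fails the run):
1. the mallet is held, drawn clear up out of the block (height (world z) of mallet_foot above 0.128 m and contact force between the fingers and mallet above 0.5 N), for 0.1 s.
2. the handle's end is in the wider ring, the mallet still held (height (world z) of mallet_foot between 0.03 and 0.125 m and horizontal distance between mallet_foot and stand below 0.026 m and contact force between the fingers and mallet above 0.5 N), for 0.1 s.
3. the head rests on the ring while the mallet is still held (z of mallet in the frame of stand below 0.144 m and horizontal distance between mallet and stand below 0.026 m and contact force between mallet and stand above 0.3 N and contact force between the fingers and mallet above 0.5 N), for 0.1 s.
At the end, for the whole second after the job is handed in: The mallet hangs at rest in the wider ring, handle down through it, let go, upright within 0.08 rad, the head's underside within 4 mm of the ring's top, its axis within 26 mm of the stand's origin seen from above (that is, wherever the swivelling ring is) (z of mallet in the frame of stand between 0.136 and 0.144 m and horizontal distance between mallet and stand below 0.026 m and angle between mallet's own z axis and vertical below 0.08 rad and linear speed of mallet below 0.02 m/s); the robot touches nothing.
It fails at once if the mallet pushes on the holder stand with more than 50 N (forced, or dropped) (contact force between mallet and stand above 50 N).
It fails at once if the robot itself pushes on the holder stand with more than 50 N (contact force between any of the fingers, the arm and stand above 50 N).
It fails at once if the multimeter is shifted by more than 30 mm (distance of meter from where it was at the start of the episode above 0.03 m).
It fails at once if the screwdriver is shifted by more than 30 mm (distance of driver from where it was at the start of the episode above 0.03 m).
It fails at once if the circuit board is shifted by more than 30 mm (distance of pcb from where it was at the start of the episode above 0.03 m).
It also fails if it takes over 72 s, if anything falls off the work surface, if the arm or the gripper's body presses on something with over 40 N, if the wrist force passes 120 N, or if a joint passes its speed limit or range.

## Robot

A 6-joint arm with a two-finger parallel gripper is mounted at the origin on the work surface. World frame = base frame: x ahead of the robot, y to its left, z up, the work surface at z = 0. Lengths are in mm, angles in rad, forces in N, time in s.
With the tool pointing down it reaches from about 300 to 775 mm from the base axis. Payload 14.6 kg.
Tool frame: the origin (TCP) lies midway between the tips of the shut fingers; the grasp point (between the pads) lies manip.grasp_offset behind it (manip.grasp_offset is the distance from the TCP to the grasp point, in mm); z points along the fingers, y is the direction in which the jaws open and shut (so a half turn about z gives the same grasp; the last joint's range is limited). The gripper opens to 94 mm and grips with 3 to 60 N. Pads are 16 mm wide; open, the fingers measure 119 mm over their backs; the gripper's body (75 mm by 177 mm) begins 78 mm behind the grasp point.
Start: joints at [-1.365, 0.3, 1.521, -0, 1.321, -0.067], TCP at [148.179, -529.653, 205.446] pointing down, gripper open.
Joint ranges: [-3.03, 3.03], [-0.79, 2.21], [0.23, 2.52], [-1.04, 4.18], [0, 3.07], [-2.55, 2.55]. Speed limits (rad/s): [2.22, 2.22, 2.57, 3.14, 3.14, 3.14].

## Interface

Orientations are given as [roll, pitch, yaw] about the fixed x, y, z axes, in that order (R = Rz(yaw) Ry(pitch) Rx(roll)).
In Python, from cell import monitor, vision, order, manip gives the robot as it stands.
- The arm moves only by the shell command python3 -m jog 'ROWS' [FORCE]. ROWS is JSON, a list of rows, each a list of 7 numbers: the shift along the tool's x, y, z in cm, then the turn, a rotation vector about the tool's x, y, z in rad, then the opening in per cent of the stroke, from 0 (shut) to 100 (fully open). In form: [[tx, ty, tz, rx, ry, rz, jaw], ...]. A call has 1 to 8 rows; each row shifts and turns the commanded pose from where the row before left it, along the tool's axes as they then stand; what a row does not reach is not made up. A row lasts 1/10 s, in which the tool goes at most 50 mm and 8.59 degrees, less where a joint would pass 70% of its speed; a pose out of reach is approached as far as the arm can. A call is refused whole if a number of a shift passes 5 or a number of a turn 0.15, either way. A call with a gripper value outside its range is refused whole. The fingers move at their own pace and stop on an object; FORCE is the grip in N (left out, the last holds). Time passes only in rows, so rows that do not move let the fingers close. It gives the time, the measured TCP pose, the force and the opening at its end, in the units of the state.
- monitor.read_state(): the state, without advancing time (a new reading comes with each control period).
- vision.camera(name): name is "scene" or "top"; returns a dict with "color" (420x560x3 uint8, blue, green, red), "fx", "fy", "cx", "cy" (pixels), "cam_to_world" (4x4, takes a point from camera to world coordinates). Camera axes: x right, y down, z forward; pixel columns grow to the right and rows downward; lengths in mm; the calibration is good to about 2 mm. A picture is of the moment at which its call begins. There is no depth.
- order.sign_off(): hands the job in, once; it reports no verdict.
The state is a dict: "clock": time; "joints": joint angles; "qd": joint speeds; "effort": joint torques, N m; "eef_pos": TCP position; "eef_rot": TCP orientation; "wrist_force": force on the tool from outside, world axes, zero at the start; "moment": the same for the moment, N m; "finger_gap": finger opening in mm.
Only numpy, scipy, OpenCV 4.12 (cv2) and the standard library are available. Lean on these libraries where they do the work, as an engineer would, in place of code of your own. Each camera call takes 0.05 s, during which the arm holds its last target.

## Working session

There is one attempt and no reset: what is moved stays moved. The work goes in short steps, Python scripts to look and compute and a shell command to move; the robot and the scene stay as the last step left them, time stands still between calls to the robot, and variables do not carry over. Pictures are saved under pics/ and viewed, and the job is handed in when it is done.

```bash
ls; mkdir -p pics
python3 - <<'E'
from cell import monitor, vision, order, manip
import cv2
print(monitor.read_state()); print(manip.grasp_offset)
for n in ("scene","top"):
    c=vision.camera(n); cv2.imwrite(f"pics/{n}0.png",c["color"]); print(n,c["fx"],c["fy"],c["cx"],c["cy"],c["cam_to_world"])
E
```

```text
pics
{'clock': 0.0, 'joints': array([-1.36461942e+00,  3.00477691e-01,  1.52161138e+00, -1.70303847e-05,
        1.32072669e+00, -6.65671805e-02]), 'qd': array([-0.00139806, -0.00116042, -0.00111592, -0.00031694, -0.00068507,
        0.00067576]), 'effort': array([-6.99309003e-04, -5.31808627e+01, -3.52737665e+01,  7.08849868e-02,
        2.43802113e-02, -4.85009537e-05]), 'eef_pos': array([ 148.10838022, -529.38842811,  204.86991063]), 'eef_rot': array([-3.14037116e+00, -6.48998384e-05,  2.72748271e-01]), 'wrist_force': array([-0.03935135,  0.00631518, -0.23894328]), 'moment': array([-0.02246868,  0.00089704, -0.03918468]), 'finger_gap': 94.22948214905514}
18.8
scene 412.7719408936242 412.7719408936242 284.7736921366831 205.4735008342073 [[-4.29115042e-01  4.75051105e-01 -7.68236115e-01  1.21575624e+03]
 [ 9.03138209e-01  2.39030565e-01 -3.56659171e-01  2.23420713e+02]
 [ 1.42005789e-02 -8.46871204e-01 -5.31608415e-01  5.66052065e+02]
 [ 0.00000000e+00  0.00000000e+00  0.00000000e+00  1.00000000e+00]]
top 431.4888520861991 431.4888520861991 270.91795835791567 210.68492683737284 [[ 2.82869415e-02 -9.81870532e-01  1.87430273e-01  3.97715750e+02]
 [-9.99323973e-01 -3.21824943e-02 -1.77731377e-02 -6.05935361e+01]
 [ 2.34828939e-02 -1.86800818e-01 -9.82117105e-01  1.01710722e+03]
 [ 0.00000000e+00  0.00000000e+00  0.00000000e+00  1.00000000e+00]]
```

View pics/scene0.png

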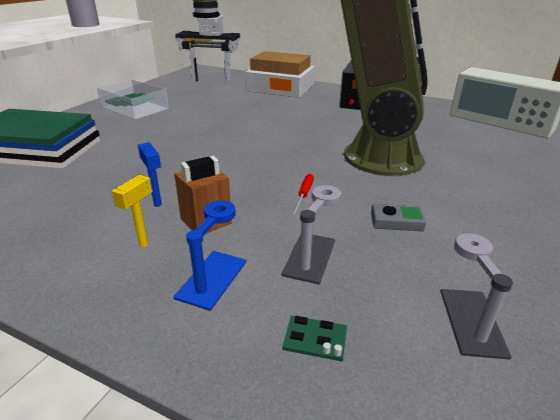

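View pics/top0.png

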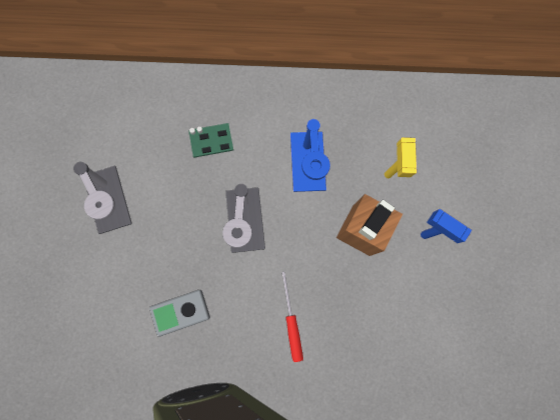

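Run:
```python
import cv2,numpy as np
t=cv2.imread("pics/top0.png"); s=cv2.imread("pics/scene0.png")
def cr(i,x,y,w,h,k): return cv2.resize(i[y:y+h,x:x+w],(w*k,h*k),interpolation=cv2.INTER_CUBIC)
cv2.imwrite("pics/c1.png",np.hstack([cr(t,65,150,80,100,5),cr(t,200,165,80,100,5)]))
cv2.imwrite("pics/c2.png",np.hstack([cr(s,435,225,80,60,5),cr(s,285,170,80,60,5)]))
cv2.imwrite("pics/c3.png",np.hstack([cr(t,330,185,80,75,5),cr(s,165,145,80,75,5)]))
```

```text
(no output)
```

View pics/c1.png

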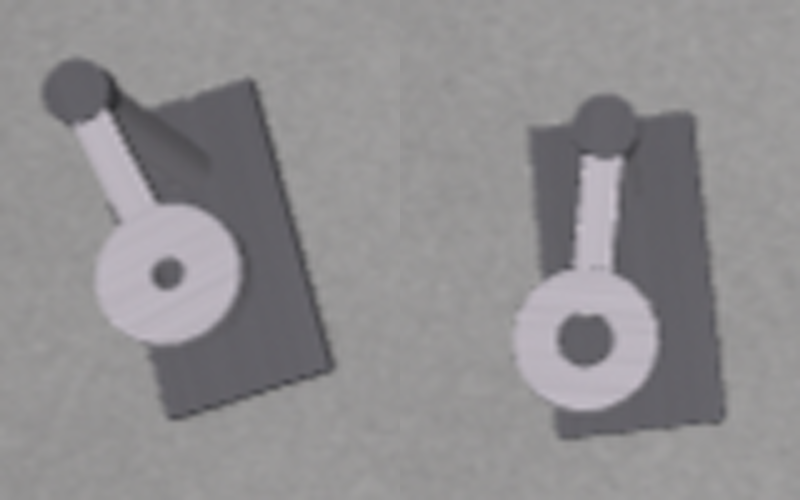

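View pics/c2.png

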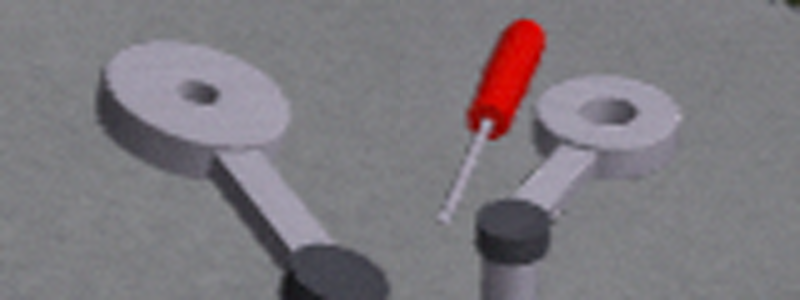

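View pics/c3.png

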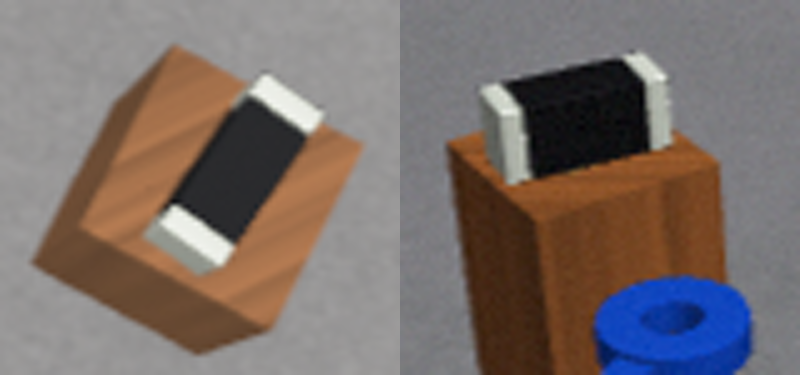

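```bash
cat > h.py <<'E'
import numpy as np,cv2
T=dict(f=431.4888520861991,c=(270.91795835791567,210.68492683737284),M=np.array([[2.82869415e-02,-9.81870532e-01,1.87430273e-01,3.97715750e+02],[-9.99323973e-01,-3.21824943e-02,-1.77731377e-02,-6.05935361e+01],[2.34828939e-02,-1.86800818e-01,-9.82117105e-01,1.01710722e+03],[0,0,0,1]]))
S=dict(f=412.7719408936242,c=(284.7736921366831,205.4735008342073),M=np.array([[-4.29115042e-01,4.75051105e-01,-7.68236115e-01,1.21575624e+03],[9.03138209e-01,2.39030565e-01,-3.56659171e-01,2.23420713e+02],[1.42005789e-02,-8.46871204e-01,-5.31608415e-01,5.66052065e+02],[0,0,0,1]]))
def atz(C,u,v,z):
    d=C['M'][:3,:3]@np.array([(u-C['c'][0])/C['f'],(v-C['c'][1])/C['f'],1]); o=C['M'][:3,3]
    return o+d*(z-o[2])/d[2]
def proj(C,p):
    q=C['M'][:3,:3].T@(np.array(p)-C['M'][:3,3]); return q[:2]/q[2]*C['f']+np.array(C['c'])
def crop(x,y,ox,oy,k=5): return (x+.5)/k-.5+ox,(y+.5)/k-.5+oy
E
python3 - <<'E'
from h import *
np.set_printoptions(precision=1,suppress=True)
P=lambda n,C,x,y,ox,oy,z:print(n,atz(C,*crop(x,y,ox,oy),z)[:2])
print("head top")
for p in [(265,73),(323,115),(172,205),(233,248)]: P('T',T,*p,330,185,161)
for p in [(482-400,88),(505-400,98),(640-400,53),(665-400,70)]: P('S',S,*p,165,145,161)
print("block top")
for p in [(175,45),(362,147),(268,330),(80,227)]: P('T',T,*p,330,185,125)
for p in [(447-400,145),(540-400,220),(718-400,162)]: P('S',S,*p,165,145,125)
print("ring")
P('wide T',T,585-400,340,200,165,140);P('wide out T',T,586-400,340,200,165,140)
P('wide S',S,608-400,111,285,170,140)
print("base wide z8")
for p in [(530,128),(692,113),(726,420),(560,438)]: P('T',T,p[0]-400,p[1],200,165,8)
print("post top");P('T',T,605-400,125,200,165,138);P('S',S,513-400,217,285,170,138)
E
```

```text
head top
T [ 592.5 -303.5]
T [ 575.7 -327. ]
T [ 536.6 -264.7]
T [ 519.9 -289.1]
S [ 571.4 -329. ]
S [ 574.8 -314. ]
S [ 509.8 -287.6]
S [ 519.6 -267.7]
block top
T [ 611.6 -275.4]
T [ 569.9 -354.4]
T [ 491.1 -312.8]
T [ 531.9 -234.4]
S [ 568.5 -356. ]
S [ 605.7 -277.5]
S [ 526.8 -237.9]
ring
wide T [517.2  -7.6]
wide out T [517.2  -8. ]
wide S [514.  -9.]
base wide z8
T [636.7  31.2]
T [646.7 -46.2]
T [499.5 -67.1]
T [488.7  10.1]
post top
T [608.3 -11.9]
S [602.3 -14.2]
```

Candidates for the mallet in the top view are black/white in the block (378,218), blue (449,226) and yellow (406,157). I choose the black/white one. For the ring they are grey (237,233) with the wide bore, grey (98,205) with the narrow bore and blue (316,166). I choose (237,233), since its bore is visibly wider in the crops. First I turn to the head's yaw and rise a little.

```bash
cat >> h.py <<'E'
def delta(target,yaw=None):
    from cell import monitor
    from scipy.spatial.transform import Rotation as R
    s=monitor.read_state(); r=R.from_euler('xyz',s['eef_rot'])
    d=r.inv().apply(np.array(target)-s['eef_pos'])/10
    print('t',round(s['clock'],2),'pos',s['eef_pos'].round(1),'rot',s['eef_rot'].round(3),'tool cm',d.round(2),'norm',np.linalg.norm(d).round(2))
    if yaw is not None:
        print('turn',(r.inv()*R.from_euler('xyz',[np.pi,0,yaw])).as_rotvec().round(3))
    print('F',s['wrist_force'].round(1),'M',s['moment'].round(2),'gap',round(s['finger_gap'],1))
E
python3 -m jog '[[0,0,-0.5,0,0,0.147,100],[0,0,-0.5,0,0,0.147,100],[0,0,-0.5,0,0,0.147,100],[0,0,-0.5,0,0,0.147,100],[0,0,-0.5,0,0,0.147,100],[0,0,-0.5,0,0,0.147,100],[0,0,0,0,0,0,100]]'
python3 -c "
from h import *; delta([554.5,-297,230],-0.61)"
```

```text
clock: 0.8
eef_pos: [148.2, -529.8, 235.7]
eef_rot: [3.141, -0.0, -0.612]
wrist_force: [0.2, -0.7, -0.7]
finger_gap: 94.1
t 0.8 pos [ 148.2 -529.8  235.7] rot [ 3.141 -0.    -0.612] tool cm [ 19.9  -42.39   0.57] norm 46.83
turn [ 0.    -0.    -0.002]
F [ 0.2 -0.7 -0.7] M [0.09 0.06 0.01] gap 94.1
```

```bash
python3 -m jog '[[1.4,-3,0,0,0,0,100],[1.4,-3,0,0,0,0,100],[1.4,-3,0,0,0,0,100],[1.4,-3,0,0,0,0,100],[1.4,-3,0,0,0,0,100],[1.4,-3,0,0,0,0,100],[1.4,-3,0,0,0,0,100]]'
python3 -m jog '[[1.4,-3,0,0,0,0,100],[1.4,-3,0,0,0,0,100],[1.4,-3,0,0,0,0,100],[1.4,-3,0,0,0,0,100],[1.4,-3,0,0,0,0,100],[1.4,-3,0,0,0,0,100],[1.4,-3,0,0,0,0,100],[0,0,0,0,0,0,100]]'
python3 - <<'E'
from h import *; delta([554.5,-297,230],-0.61)
from cell import vision
a=vision.camera("top")["color"];b=vision.camera("scene")["color"]
cr=lambda i,x,y,w,h,k: cv2.resize(i[y:y+h,x:x+w],(w*k,h*k),interpolation=cv2.INTER_CUBIC)
cv2.imwrite("pics/a1.png",np.hstack([cr(a,300,130,130,150,3),cr(b,120,50,130,150,3)]))
E
```

```text
clock: 1.5
eef_pos: [349.7, -412.6, 235.0]
eef_rot: [-3.141, 0.001, -0.604]
wrist_force: [0.1, -1.2, -0.6]
finger_gap: 93.7
clock: 2.3
eef_pos: [551.5, -295.0, 234.2]
eef_rot: [-3.141, 0.001, -0.601]
wrist_force: [-0.3, -0.9, 0.7]
finger_gap: 94.3
t 2.3 pos [ 551.5 -295.   234.2] rot [-3.141e+00  1.000e-03 -6.010e-01] tool cm [ 0.36 -0.01  0.42] norm 0.55
turn [-0.     0.001  0.009]
F [-0.3 -0.9  0.7] M [0.1  0.01 0.  ] gap 94.3
```

View pics/a1.png

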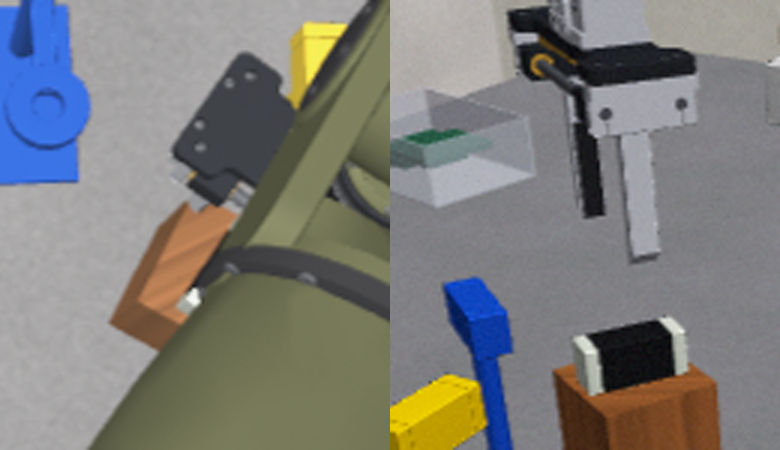

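The gripper stands over the head with the fingers on both sides. In the scene crop the head is at about (625,355), below the fingers. I descend with the jaws at 75%.

```bash
python3 -m jog '[[0.3,0,1.5,0,0,0.01,75],[0,0,2,0,0,0,75],[0,0,2,0,0,0,75],[0,0,2,0,0,0,75],[0,0,1.4,0,0,0,75],[0,0,0.8,0,0,0,75],[0,0,0.4,0,0,0,75],[0,0,0,0,0,0,75]]' 30
python3 - <<'E'
from h import *; delta([554.5,-297,131],-0.61)
from cell import vision
b=vision.camera("scene")["color"]
cr=lambda i,x,y,w,h,k: cv2.resize(i[y:y+h,x:x+w],(w*k,h*k),interpolation=cv2.INTER_CUBIC)
cv2.imwrite("pics/a2.png",cr(b,150,110,110,110,5))
E
```

```text
clock: 3.2
eef_pos: [551.6, -299.2, 134.4]
eef_rot: [3.142, -0.0, -0.619]
wrist_force: [0.1, -0.1, 0.2]
finger_gap: 70.8
t 3.2 pos [ 551.6 -299.2  134.4] rot [ 3.142 -0.    -0.619] tool cm [ 0.1  -0.35  0.34] norm 0.5
turn [ 0.    -0.    -0.009]
F [ 0.1 -0.1  0.2] M [ 0.01  0.02 -0.01] gap 70.8
```

View pics/a2.png

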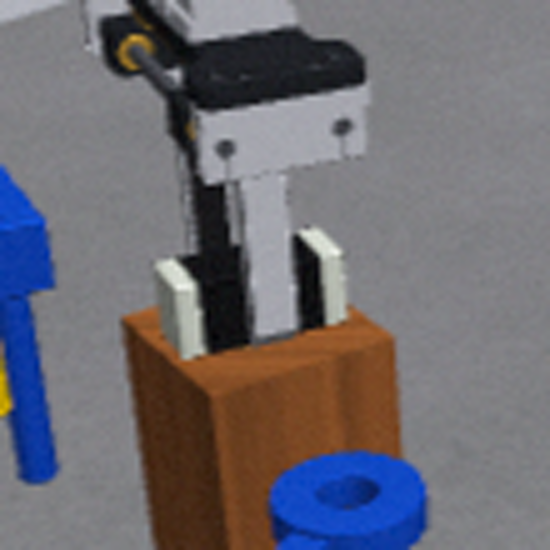

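The fingers straddle the head at its middle (270,300) and clear the block top. Now I close.

```bash
python3 -m jog '[[0.1,-0.3,0.3,0,0,0,75],[0,0,0,0,0,0,30],[0,0,0,0,0,0,25],[0,0,0,0,0,0,20],[0,0,0,0,0,0,20],[0,0,0,0,0,0,20],[0,0,0,0,0,0,20],[0,0,0,0,0,0,20]]' 35
python3 -m jog '[[0,0,0,0,0,0,20],[0,0,0,0,0,0,20],[0,0,0,0,0,0,20],[0,0,0,0,0,0,20]]' 35
```

```text
clock: 4.05
eef_pos: [554.3, -297.2, 131.6]
eef_rot: [-3.141, -0.0, -0.619]
wrist_force: [0.4, 0.6, 0.3]
finger_gap: 29.7
clock: 4.45
eef_pos: [554.3, -297.2, 131.5]
eef_rot: [-3.141, -0.0, -0.619]
wrist_force: [0.2, 1.1, 0.6]
finger_gap: 29.7
```

```bash
python3 -m jog '[[0,0,-0.5,0,0,0,20],[0,0,-1,0,0,0,20],[0,0,-1.5,0,0,0,20],[0,0,-1.5,0,0,0,20],[0,0,-1.5,0,0,0,20],[0,0,-1.5,0,0,0,20],[0,0,-1.5,0,0,0,20],[0,0,0,0,0,0,20]]'
python3 -m jog '[[0,0,-1.5,0,0,0,20],[0,0,-1.5,0,0,0,20],[0,0,-1.5,0,0,0,20],[0,0,-1.5,0,0,0,20],[0,0,-1.5,0,0,0,20],[0,0,0,0,0,0,20],[0,0,0,0,0,0,20]]'
python3 - <<'E'
from h import *; delta([516,-8.3,291.5])
from cell import vision
b=vision.camera("scene")["color"];a=vision.camera("top")["color"]
cv2.imwrite("pics/a3.png",b)
E
```

```text
clock: 5.25
eef_pos: [554.9, -297.6, 224.6]
eef_rot: [-3.141, -0.004, -0.619]
wrist_force: [0.1, -1.4, -2.7]
finger_gap: 29.9
clock: 5.95
eef_pos: [554.2, -297.2, 295.7]
eef_rot: [3.142, 0.001, -0.619]
wrist_force: [0.4, -0.2, -2.8]
finger_gap: 29.8
t 5.95 pos [ 554.2 -297.2  295.7] rot [ 3.142e+00  1.000e-03 -6.190e-01] tool cm [-19.87 -21.31   0.43] norm 29.14
F [ 0.4 -0.2 -2.8] M [ 0.08 -0.02 -0.02] gap 29.8
```

View pics/a3.png

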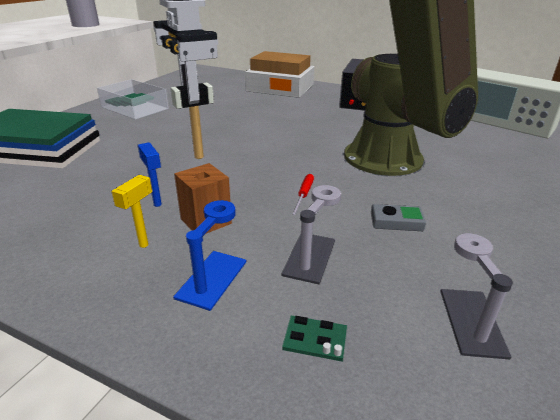

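The mallet hangs from the gripper with its handle foot at (198,158), clear of the block. Now I carry it over the wide ring.

```bash
python3 -m jog '[[-1,-1.1,0,0,0,0,20],[-2,-2.1,0,0,0,0,20],[-2,-2.1,0,0,0,0,20],[-2,-2.1,0,0,0,0,20],[-2,-2.1,0,0,0,0,20],[-2,-2.1,0,0,0,0,20],[-2,-2.1,0,0,0,0,20],[-2,-2.1,0,0,0,0,20]]'
python3 -m jog '[[-2,-2.1,0,0,0,0,20],[-2,-2.1,0,0,0,0,20],[-0.9,-1.2,0,0,0,0,20],[0,0,0,0,0,0,20],[0,0,0,0,0,0,20]]'
python3 - <<'E'
from h import *; delta([516,-8.3,291.5],-0.61)
from cell import vision
b=vision.camera("scene")["color"];a=vision.camera("top")["color"]
cr=lambda i,x,y,w,h,k: cv2.resize(i[y:y+h,x:x+w],(w*k,h*k),interpolation=cv2.INTER_CUBIC)
cv2.imwrite("pics/a4.png",cr(b,270,100,100,120,5))
cv2.imwrite("pics/a4t.png",a)
E
```

```text
clock: 6.85
eef_pos: [523.0, -79.5, 296.1]
eef_rot: [3.142, 0.0, -0.619]
wrist_force: [0.7, 0.6, -3.1]
finger_gap: 29.8
clock: 7.35
eef_pos: [515.2, -9.2, 296.3]
eef_rot: [3.141, -0.0, -0.619]
wrist_force: [-0.3, 0.1, -2.2]
finger_gap: 29.8
t 7.35 pos [515.2  -9.2 296.3] rot [ 3.141 -0.    -0.619] tool cm [ 0.01 -0.12  0.48] norm 0.49
turn [ 0.    -0.    -0.009]
F [-0.3  0.1 -2.2] M [ 0.02 -0.05 -0.03] gap 29.8
```

View pics/a4.png

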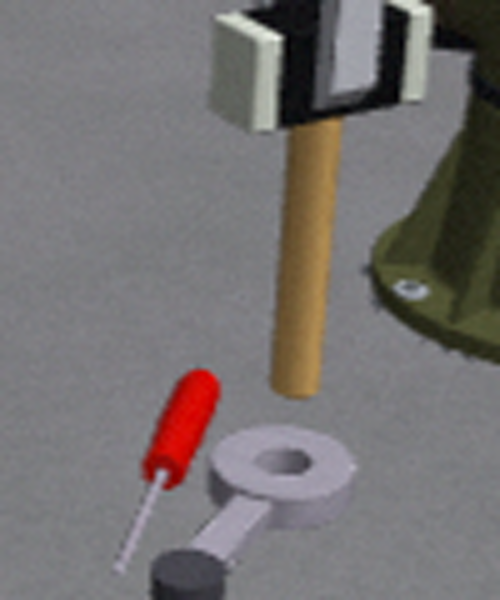

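View pics/a4t.png

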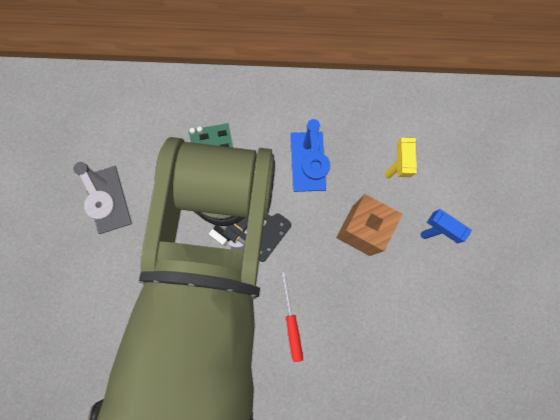

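Run:
```python
from h import *
from cell import vision
b=vision.camera("scene")["color"]; cv2.imwrite("pics/s5.png",b)
c=cv2.resize(b[165:210,305:350],(720,720)[:2],interpolation=cv2.INTER_LANCZOS4)[:600]
# overlay predicted foot circle r=10/8 at tcp xy and ring circles
c=cv2.resize(b[160:205,300:350],(800,720),interpolation=cv2.INTER_LANCZOS4)[:600]
cv2.imwrite("pics/a5.png",c)
```

```text
(no output)
```

View pics/a5.png

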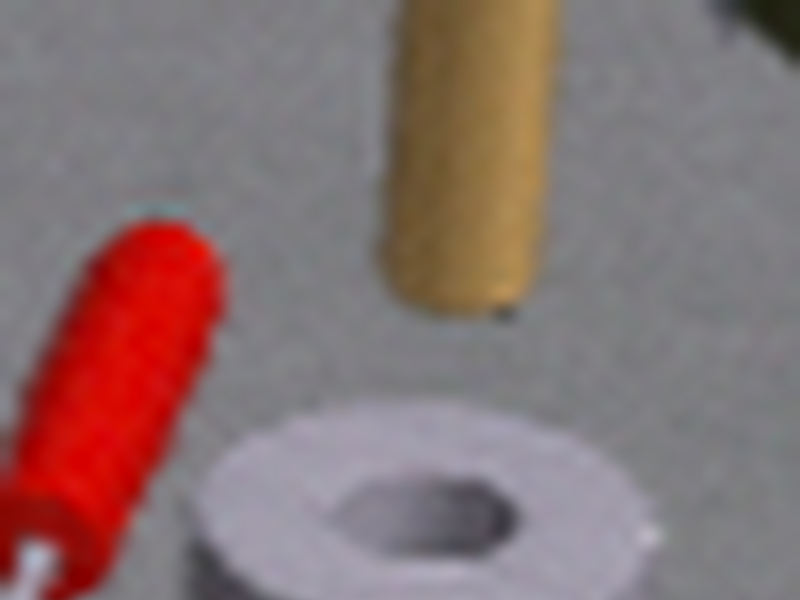

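Run:
```python
from h import *
from scipy.optimize import fsolve
th=np.linspace(0,2*np.pi,721)
def ext(cx,cy,z,r):
    P=np.array([proj(S,(cx+r*np.cos(t),cy+r*np.sin(t),z)) for t in th])
    return ((P-[300,160]+.5)*16-.5)
# bore: centre from extents mean x and mean y
def solve(r,z,f): return fsolve(lambda c:f(ext(*c,z,r)),[515,-9]).round(1)
mx=lambda e:(e[:,0].min()+e[:,0].max())/2
my=lambda e:(e[:,1].min()+e[:,1].max())/2
print('bore',solve(11.5,140,lambda e:[mx(e)-425.5,my(e)-517]))
print('outer',solve(30,140,lambda e:[mx(e)-425,e[:,1].min()-399]))
zf=296.3-6.5-120
e=ext(515.2,-9.2,zf,8); e2=ext(515.2,-9.2,zf+2,10); print('pred foot low',e[:,1].max(),e2[:,1].max(),'edges',e2[:,0].min(),e2[:,0].max())
print('foot', fsolve(lambda c:[mx(ext(*c,zf+2,10))-461.5, max(ext(*c,zf,8)[:,1].max(),ext(*c,zf+2,10)[:,1].max())-314],[515,-9]).round(1))
```

```text
bore [514.1  -9.1]
outer [513.4  -9.6]
pred foot low 346.2404926818431 339.87594840981865 edges 359.41097980068025 518.8737827123305
foot [506.   -9.6]
```

Run:
```python
from h import *
b=cv2.imread("pics/s5.png")
c=cv2.resize(b[90:135,305:360],(770,630),interpolation=cv2.INTER_LANCZOS4)[:600]
cv2.imwrite("pics/a6.png",c)
b2=b.copy()
b3=cv2.resize(b[85:205,290:370],(0,0),fx=5,fy=5,interpolation=cv2.INTER_CUBIC)
from math import cos,sin
yaw=-.619
def pt(p,o=(515.2,-9.2,289.8)):
    x,y,z=p; w=(o[0]+x*cos(yaw)-y*sin(yaw),o[1]+x*sin(yaw)+y*cos(yaw),o[2]+z)
    q=(proj(S,w)-[290,85]+.5)*5-.5; return tuple(int(round(v)) for v in q)
for z in (0,36):
    cv2.polylines(b3,[np.array([pt(p) for p in [(39,15,z),(39,-15,z),(-39,-15,z),(-39,15,z)]])],True,(0,0,255),1)
for z in (0,-60,-118): cv2.polylines(b3,[np.array([pt((10*cos(t),10*sin(t),z)) for t in np.linspace(0,6.28,40)])],True,(0,255,0),1)
def rg(r): return np.array([[int(v) for v in (proj(S,(516+r*cos(t),-8.3+r*sin(t),140))-[290,85]+.5)*5-.5] for t in np.linspace(0,6.28,60)])
for r in(11.5,30): cv2.polylines(b3,[rg(r)],True,(255,0,0),1)
cv2.imwrite("pics/a7.png",b3)
```

```text
(no output)
```

View pics/a6.png

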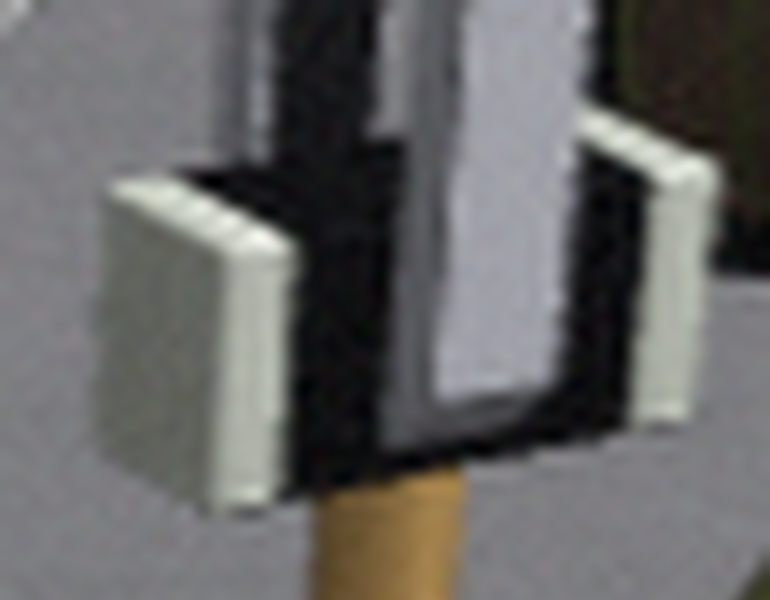

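View pics/a7.png

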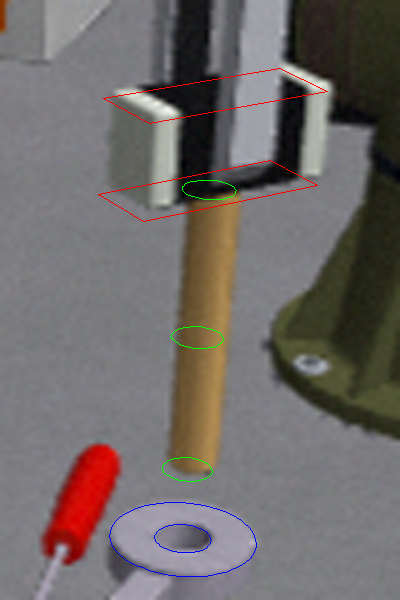

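Run:
```python
from h import *
print(proj(S,(530.4,-1.6,296.3)), crop(385,450,305,90,14))
# pinned: head corners near face bottom: left (tool x +39, y -15), right (-39,-15)
o=np.array([515.2,-9.2]);tx=np.array([.8145,-.5802]);ty=np.array([-.5802,-.8145])
for n,a,b,z,px in [('LnearBot',39,-15,289.8,(215,510)),('RnearBot',-39,-15,289.8,(690,420)),('LnearTop',39,-15,325.8,(228,250)),('RnearTop',-39,-15,325.8,(705,185)),('LfarTop',39,15,325.8,(110,185)),('LfarBot',39,15,289.8,(100,450))]:
    p=proj(S,(*(o+a*tx+b*ty),z)); m=np.array(crop(*px,305,90,14)); print(n,p.round(1),m.round(1),(m-p).round(1), (m-p))
```

```text
[332.66684547 122.43155226] (332.0357142857143, 121.67857142857143)
LnearBot [318.1 128.7] [319.9 126. ] [ 1.8 -2.8] [ 1.76925389 -2.75692063]
RnearBot [353.1 121.6] [353.8 119.5] [ 0.7 -2.1] [ 0.73824644 -2.09216654]
LnearTop [319.3 109.2] [320.8 107.4] [ 1.5 -1.9] [ 1.52074696 -1.85065356]
RnearTop [355.1 102.8] [354.9 102.8] [-0.2 -0.1] [-0.20355949 -0.0638389 ]
LfarTop [310.2 104.3] [312.4 102.8] [ 2.2 -1.5] [ 2.22174852 -1.51957614]
LfarBot [309.3 123.3] [311.7 121.7] [ 2.4 -1.6] [ 2.42138174 -1.62947267]
```

```bash
cat >> h.py <<'E'
def fit(obs_corners, hand, footlow, z0=None, yaw=-.619, tilt=True):
    """obs_corners: list of (pt_local,(u,v)); hand: list of (zlocal,ucentre,v) axis pts; footlow v"""
    from scipy.optimize import least_squares
    from scipy.spatial.transform import Rotation as R
    th=np.linspace(0,2*np.pi,61)
    def res(q):
        r=R.from_euler('ZYX',[yaw,q[3],q[4]]); o=q[:3]
        out=[]
        for p,m in obs_corners: out+=list(proj(S,o+r.apply(p))-m)
        for (u,v) in hand: # distance from axis line
            a=proj(S,o); b=proj(S,o+r.apply([0,0,-120])); d=(b-a)/np.linalg.norm(b-a)
            out.append(1.5*((u-a[0])*d[1]-(v-a[1])*d[0]))
        if footlow is not None:
            out.append(1.5*(max(proj(S,o+r.apply([8*np.cos(t),8*np.sin(t),-120]))[1] for t in th)-footlow))
        out+= [q[3]/.02,q[4]/.01]
        if z0 is not None: out.append((q[2]-z0)/0.5)
        return np.array(out)
    s=least_squares(res,[515,-9,290,0,0]); r=R.from_euler('ZYX',[yaw,s.x[3],s.x[4]])
    print('origin',s.x[:3].round(1),'tilt',s.x[3:].round(3),'foot',(s.x[:3]+r.apply([0,0,-120])).round(1),'rms',np.sqrt(np.mean(s.fun**2)).round(2))
E
python3 - <<'E'
from h import *
k=lambda x,y:np.array(crop(x,y,305,90,14))
C=[((39,15,0),k(215,510)),((-39,15,0),k(690,420)),((39,15,36),k(228,250)),((-39,15,36),k(705,185)),((39,-15,36),k(110,185)),((39,-15,0),k(100,450))]
f=lambda x,y:np.array(crop(x,y,300,160,16))
H=[f(463,250),f(482,10),k(390,560)]
for z0 in (None,289.8): fit(C,H,f(455,314)[1],z0)
E
```

```text
origin [496.6 -12.7 286. ] tilt [-0.005  0.005] foot [497.5 -12.6 166. ] rms 0.54
origin [505.3  -9.9 289.7] tilt [-0.003  0.002] foot [505.6  -9.9 169.7] rms 0.59
```

Run:
```python
from h import *
b=cv2.imread("pics/a4t.png")
cv2.imwrite("pics/a8.png",cv2.resize(b[215:260,200:260],(780,585),interpolation=cv2.INTER_LANCZOS4))
```

```text
(no output)
```

View pics/a8.png

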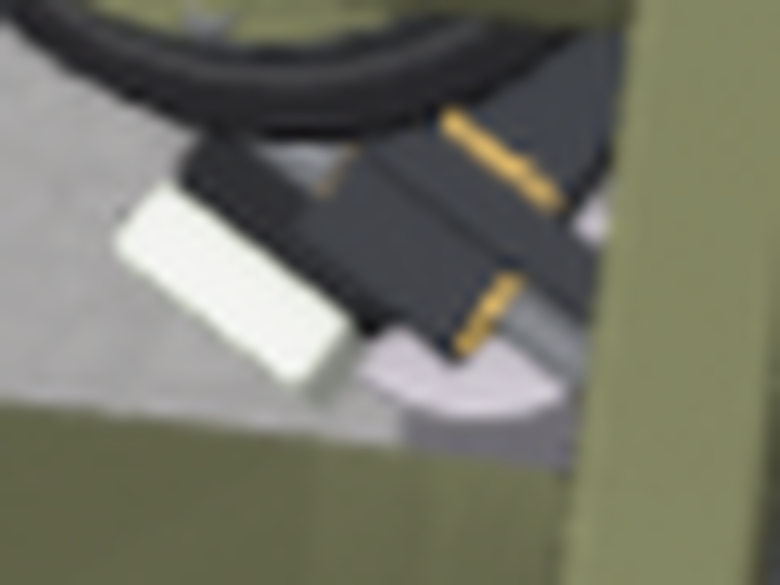

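Run:
```python
from h import *
for z in (325.8,):
    a=atz(T,*crop(117,238,200,215,13),z);b=atz(T,*crop(295,385,200,215,13),z)
    m=(a+b)/2; d=a-b; print(a,b,np.linalg.norm(d),'yaw',np.arctan2(-d[0],d[1]))
    tx=np.array([np.cos(-.619),np.sin(-.619),0]); print('centre',m+39*tx)
# ring lowest edge
th=np.linspace(0,6.283,721)
for c in [(517.2,-7.6),(514,-9)]:
    P=(np.array([proj(T,(c[0]+30*np.cos(t),c[1]+30*np.sin(t),140)) for t in th])-[200,215]+.5)*13-.5
    i=P[:,1].argmax(); print(P[i])
```

```text
[490.05073156  26.2756095  325.8       ] [472.48688771   3.39281564 325.8       ] 28.846331920468888 yaw -0.6546430942860342
centre [513.03271394  -7.7944061  325.8       ]
[480.47938242 424.93693647]
[488.5583221  445.63997581]
```

The top crop shows the free end of the head with corners (117,238) and (295,385). That puts the mallet axis 2.6 mm towards -x of the tool from the TCP. I correct for this and lower to just above the ring.

```bash
python3 -m jog '[[0.2,-0.12,0.5,0,0,0,20],[0.2,-0.12,0.7,0,0,0,20],[0,0,0.7,0,0,0,20],[0,0,0.4,0,0,0,20],[0,0,0,0,0,0,20]]'
python3 - <<'E'
from h import *; delta([519.7,-9.4,271.5],-0.619)
from cell import vision
b=vision.camera("scene")["color"];a=vision.camera("top")["color"]
cv2.imwrite("pics/s9.png",cv2.resize(b[160:205,300:350],(800,720),interpolation=cv2.INTER_LANCZOS4)[:600])
cv2.imwrite("pics/a9.png",cv2.resize(a[215:260,200:260],(780,585),interpolation=cv2.INTER_LANCZOS4))
E
```

```text
clock: 8.0
eef_pos: [519.7, -9.5, 272.6]
eef_rot: [3.141, 0.001, -0.619]
wrist_force: [-0.5, -0.7, -1.9]
finger_gap: 29.6
t 8.0 pos [519.7  -9.5 272.6] rot [ 3.141e+00  1.000e-03 -6.190e-01] tool cm [-0.   -0.01  0.11] norm 0.11
turn [ 0.001  0.001 -0.   ]
F [-0.5 -0.7 -1.9] M [ 0.06 -0.05  0.02] gap 29.6
```

View pics/s9.png

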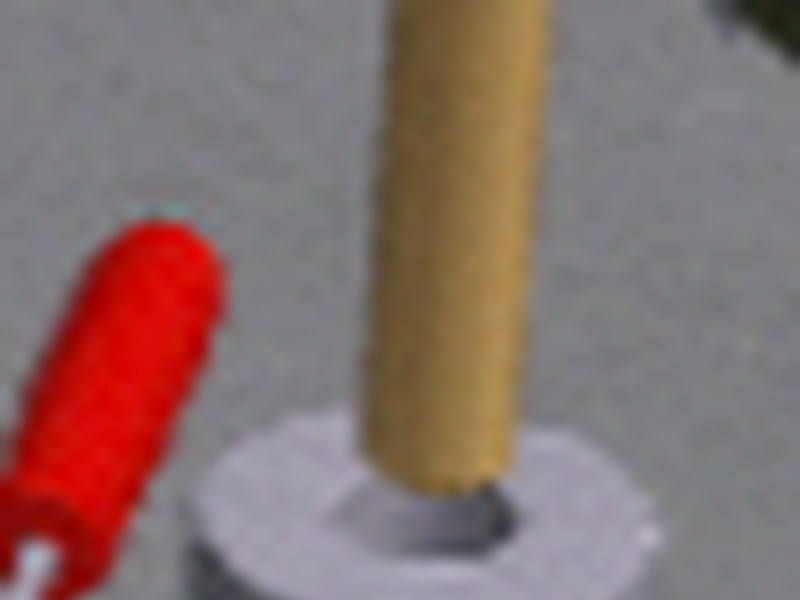

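View pics/a9.png

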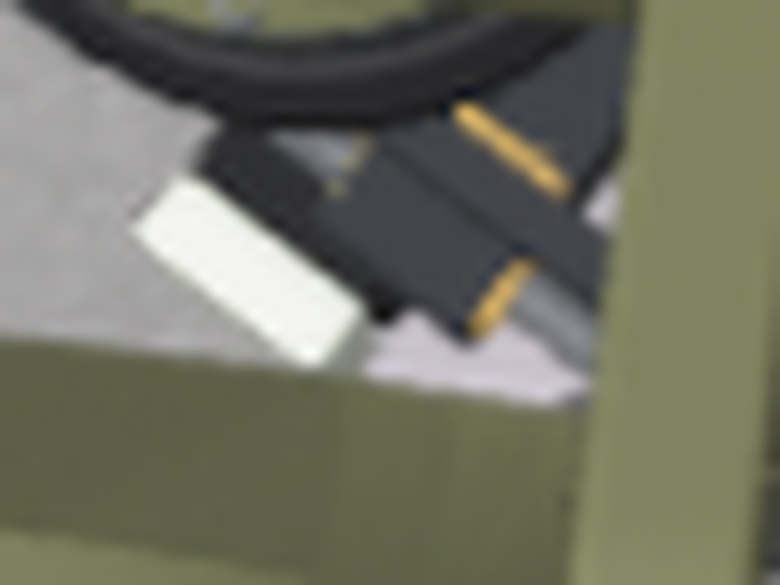

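The scene crop shows the foot at (440,490) over the bore at (425,517), nearly aligned. A small +x correction is left, and then I feel downward in 1 mm steps.

```bash
python3 -m jog '[[0.13,-0.07,0.2,0,0,0,20],[0,0,0.1,0,0,0,20],[0,0,0.1,0,0,0,20],[0,0,0.1,0,0,0,20],[0,0,0,0,0,0,20]]'
python3 -m jog '[[0,0,0.1,0,0,0,20],[0,0,0,0,0,0,20]]'
python3 -m jog '[[0,0,0.1,0,0,0,20],[0,0,0,0,0,0,20]]'
python3 -m jog '[[0,0,0.1,0,0,0,20],[0,0,0,0,0,0,20]]'
```

```text
clock: 8.6
eef_pos: [521.3, -9.6, 268.3]
eef_rot: [3.142, 0.0, -0.619]
wrist_force: [-0.3, 0.2, -2.5]
finger_gap: 29.7
clock: 8.8
eef_pos: [521.3, -9.6, 267.3]
eef_rot: [3.142, 0.0, -0.619]
wrist_force: [-0.7, -0.6, -2.5]
finger_gap: 29.7
clock: 9.0
eef_pos: [521.3, -9.6, 266.3]
eef_rot: [3.142, 0.0, -0.619]
wrist_force: [0.7, -0.1, -2.8]
finger_gap: 29.7
clock: 9.2
eef_pos: [521.3, -9.6, 265.3]
eef_rot: [3.141, 0.0, -0.619]
wrist_force: [0.3, 0.1, -2.3]
finger_gap: 29.7
```

```bash
for i in 1; do python3 -m jog '[[0,0,0.1,0,0,0,20],[0,0,0,0,0,0,20]]'
python3 -m jog '[[0,0,0.1,0,0,0,20],[0,0,0,0,0,0,20]]'
python3 -m jog '[[0,0,0.1,0,0,0,20],[0,0,0,0,0,0,20]]'; done
python3 - <<'E'
from h import *
from cell import vision
b=vision.camera("scene")["color"]
cv2.imwrite("pics/s10.png",cv2.resize(b[160:205,300:350],(800,720),interpolation=cv2.INTER_LANCZOS4)[:600])
E
```

```text
clock: 9.4
eef_pos: [521.3, -9.6, 264.3]
eef_rot: [3.141, 0.0, -0.619]
wrist_force: [-0.1, 0.7, -3.1]
finger_gap: 29.9
clock: 9.6
eef_pos: [521.3, -9.6, 263.3]
eef_rot: [3.142, 0.0, -0.619]
wrist_force: [0.2, 0.2, -1.9]
finger_gap: 29.8
clock: 9.8
eef_pos: [521.3, -9.6, 262.3]
eef_rot: [3.141, 0.0, -0.619]
wrist_force: [0.5, 0.6, -3.1]
finger_gap: 29.6
```

View pics/s10.png

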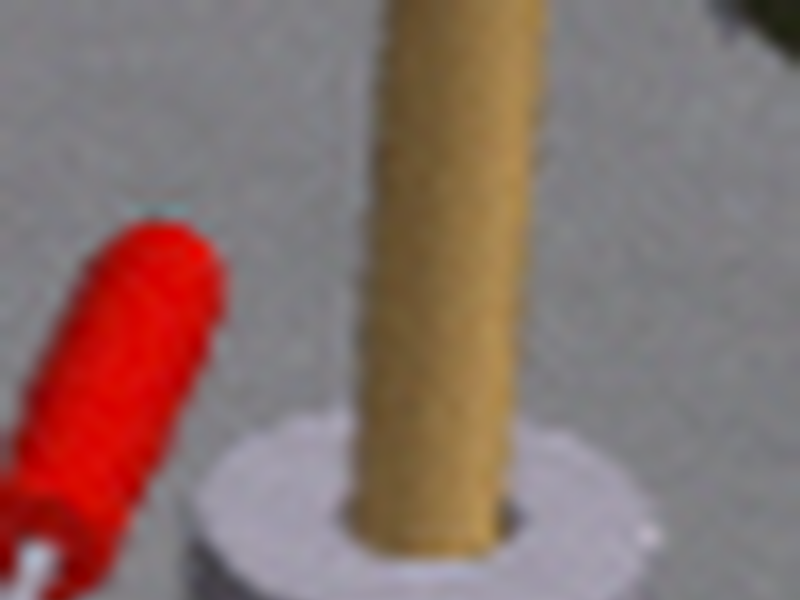

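The foot is inside the bore at (430,555), with no contact force. I go on down in small steps and watch the side force.

```bash
python3 -m jog '[[0,0,0.1,0,0,0,20],[0,0,0.1,0,0,0,20],[0,0,0.1,0,0,0,20],[0,0,0.1,0,0,0,20],[0,0,0,0,0,0,20]]'
python3 -m jog '[[0,0,0.2,0,0,0,20],[0,0,0.2,0,0,0,20],[0,0,0.2,0,0,0,20],[0,0,0.2,0,0,0,20],[0,0,0,0,0,0,20]]'
python3 -m jog '[[0,0,0.2,0,0,0,20],[0,0,0.2,0,0,0,20],[0,0,0.2,0,0,0,20],[0,0,0.2,0,0,0,20],[0,0,0.2,0,0,0,20],[0,0,0,0,0,0,20]]'
```

```text
clock: 10.35
eef_pos: [521.2, -9.6, 258.2]
eef_rot: [3.141, 0.001, -0.619]
wrist_force: [-1.6, 0.7, -2.9]
finger_gap: 30.0
clock: 10.85
eef_pos: [521.2, -9.6, 250.0]
eef_rot: [3.141, 0.001, -0.619]
wrist_force: [-2.7, -0.4, -3.8]
finger_gap: 29.8
clock: 11.45
eef_pos: [521.3, -9.6, 240.0]
eef_rot: [3.141, 0.0, -0.619]
wrist_force: [-3.5, 0.6, -4.9]
finger_gap: 30.0
```

```bash
python3 -m jog '[[-0.08,0.06,0,0,0,0,20],[0,0,0,0,0,0,20]]'
python3 -m jog '[[0,0,0.2,0,0,0,20],[0,0,0.2,0,0,0,20],[0,0,0.2,0,0,0,20],[0,0,0.2,0,0,0,20],[0,0,0.2,0,0,0,20],[0,0,0,0,0,0,20]]'
```

```text
clock: 11.65
eef_pos: [520.7, -9.7, 240.6]
eef_rot: [-3.141, -0.001, -0.619]
wrist_force: [0.1, -0.8, -2.1]
finger_gap: 29.6
clock: 12.25
eef_pos: [520.3, -9.7, 230.1]
eef_rot: [3.141, 0.0, -0.619]
wrist_force: [0.8, 0.7, -2.9]
finger_gap: 29.6
```

```bash
python3 -m jog '[[0,0,0.3,0,0,0,20],[0,0,0.3,0,0,0,20],[0,0,0.3,0,0,0,20],[0,0,0.3,0,0,0,20],[0,0,0.3,0,0,0,20],[0,0,0.3,0,0,0,20],[0,0,0,0,0,0,20]]'
python3 -m jog '[[0,0,0.3,0,0,0,20],[0,0,0.3,0,0,0,20],[0,0,0.3,0,0,0,20],[0,0,0.3,0,0,0,20],[0,0,0.3,0,0,0,20],[0,0,0.3,0,0,0,20],[0,0,0,0,0,0,20]]'
```

```text
clock: 12.95
eef_pos: [520.2, -9.6, 212.0]
eef_rot: [3.141, 0.001, -0.619]
wrist_force: [-0.3, -0.8, -2.5]
finger_gap: 29.4
clock: 13.65
eef_pos: [520.2, -9.7, 194.0]
eef_rot: [3.141, 0.001, -0.619]
wrist_force: [-0.1, 0.1, -1.2]
finger_gap: 29.8
```

```bash
python3 -m jog '[[0,0,0.3,0,0,0,20],[0,0,0.3,0,0,0,20],[0,0,0.3,0,0,0,20],[0,0,0.3,0,0,0,20],[0,0,0.3,0,0,0,20],[0,0,0.3,0,0,0,20],[0,0,0,0,0,0,20]]'
python3 -m jog '[[0,0,0.3,0,0,0,20],[0,0,0.3,0,0,0,20],[0,0,0.3,0,0,0,20],[0,0,0.3,0,0,0,20],[0,0,0.3,0,0,0,20],[0,0,0.3,0,0,0,20],[0,0,0,0,0,0,20]]'
python3 - <<'E'
from h import *
from cell import vision
b=vision.camera("scene")["color"]
cv2.imwrite("pics/s11.png",cv2.resize(b[140:260,270:370],(500,600),interpolation=cv2.INTER_LANCZOS4)[:600])
E
```

```text
clock: 14.35
eef_pos: [520.2, -9.6, 176.0]
eef_rot: [3.141, 0.001, -0.619]
wrist_force: [-0.0, 0.2, -2.4]
finger_gap: 29.6
clock: 15.05
eef_pos: [520.2, -9.6, 158.0]
eef_rot: [3.141, 0.001, -0.619]
wrist_force: [-1.4, -0.5, -2.3]
finger_gap: 30.0
```

View pics/s11.png

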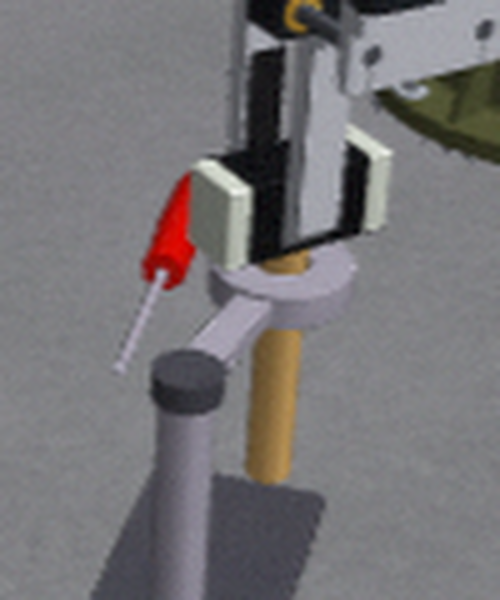

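The handle passes through the ring, with its foot below at (268,480), and about 11 mm of gap is left under the head. I lower gently until it touches.

```bash
python3 -m jog '[[0,0,0.2,0,0,0,20],[0,0,0.2,0,0,0,20],[0,0,0.2,0,0,0,20],[0,0,0.2,0,0,0,20],[0,0,0.1,0,0,0,20],[0,0,0,0,0,0,20]]'
python3 -m jog '[[0,0,0.1,0,0,0,20],[0,0,0,0,0,0,20]]'
python3 -m jog '[[0,0,0.1,0,0,0,20],[0,0,0,0,0,0,20]]'
```

```text
clock: 15.7
eef_pos: [520.3, -9.7, 149.3]
eef_rot: [3.141, 0.0, -0.619]
wrist_force: [0.8, -0.2, -3.3]
finger_gap: 29.6
clock: 15.9
eef_pos: [520.3, -9.6, 148.4]
eef_rot: [3.142, 0.0, -0.619]
wrist_force: [-0.2, 0.6, -3.7]
finger_gap: 30.1
clock: 16.1
eef_pos: [520.3, -9.6, 147.4]
eef_rot: [3.142, 0.0, -0.619]
wrist_force: [0.2, -0.3, -2.5]
finger_gap: 29.8
```

```bash
python3 -m jog '[[0,0,0.05,0,0,0,20],[0,0,0,0,0,0,20]]'
```

```text
clock: 16.3
eef_pos: [520.4, -9.7, 146.9]
eef_rot: [3.142, 0.0, -0.619]
wrist_force: [0.1, 0.4, -3.2]
finger_gap: 29.7
```

```bash
python3 -m jog '[[0,0,0.05,0,0,0,20],[0,0,0,0,0,0,20]]'
python3 -m jog '[[0,0,0.05,0,0,0,20],[0,0,0,0,0,0,20]]'
```

```text
clock: 16.5
eef_pos: [520.4, -9.7, 146.5]
eef_rot: [-3.142, -0.0, -0.619]
wrist_force: [0.4, -0.7, -2.6]
finger_gap: 29.8
clock: 16.7
eef_pos: [520.4, -9.7, 146.4]
eef_rot: [-3.141, -0.0, -0.619]
wrist_force: [-2.5, 0.3, 4.7]
finger_gap: 29.7
```

Contact: the vertical force rose by about 7 N at TCP z = 146.4, which puts the underside at about 140. I hold, verify, then release.

```bash
python3 -m jog '[[0,0,0.02,0,0,0,20],[0,0,0,0,0,0,20],[0,0,0,0,0,0,20],[0,0,0,0,0,0,20]]'
python3 - <<'E'
from h import *
from cell import vision
delta([520.4,-9.7,146.4])
b=vision.camera("scene")["color"]
cv2.imwrite("pics/s12.png",cv2.resize(b[150:210,290:360],(700,600),interpolation=cv2.INTER_LANCZOS4)[:600])
E
```

```text
clock: 17.1
eef_pos: [520.4, -9.7, 146.4]
eef_rot: [-3.141, -0.0, -0.619]
wrist_force: [-3.5, 0.8, 7.9]
finger_gap: 29.9
t 17.1 pos [520.4  -9.7 146.4] rot [-3.141 -0.    -0.619] tool cm [-0.  0. -0.] norm 0.0
F [-3.5  0.8  7.9] M [0.04 0.85 0.03] gap 29.9
```

View pics/s12.png

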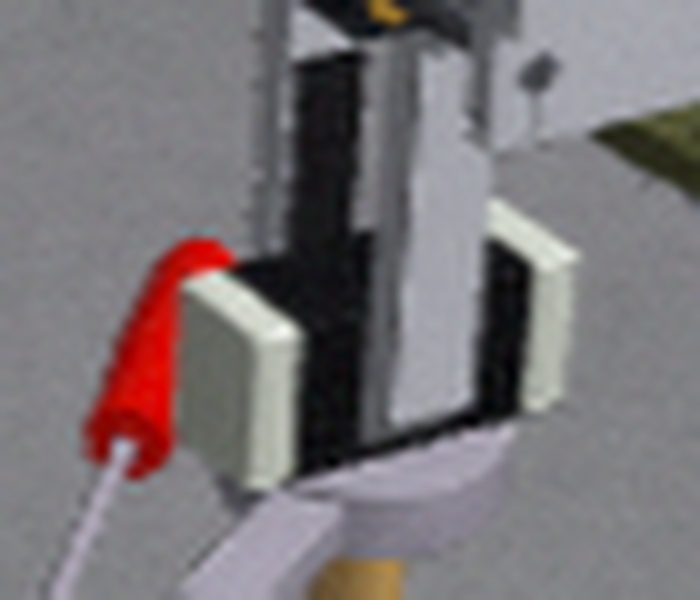

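The head sits on the ring, its lower edge on the ring's top around (420,440) with no visible gap. Now I let go and lift.

```bash
python3 -m jog '[[0,0,0,0,0,0,40],[0,0,0,0,0,0,55],[0,0,0,0,0,0,65],[0,0,0,0,0,0,65],[0,0,0,0,0,0,65],[0,0,0,0,0,0,65]]'
python3 - <<'E'
from h import *
from cell import vision
delta([520.4,-9.7,146.4])
b=vision.camera("scene")["color"]
cv2.imwrite("pics/s13.png",cv2.resize(b[150:210,290:360],(700,600),interpolation=cv2.INTER_LANCZOS4)[:600])
E
```

```text
clock: 17.75
eef_pos: [520.4, -9.7, 145.7]
eef_rot: [3.142, -0.0, -0.619]
wrist_force: [0.4, 0.7, -0.3]
finger_gap: 61.0
t 17.75 pos [520.4  -9.7 145.7] rot [ 3.142 -0.    -0.619] tool cm [ 0.    0.   -0.07] norm 0.07
F [ 0.4  0.7 -0.3] M [0.07 0.01 0.01] gap 61.0
```

View pics/s13.png

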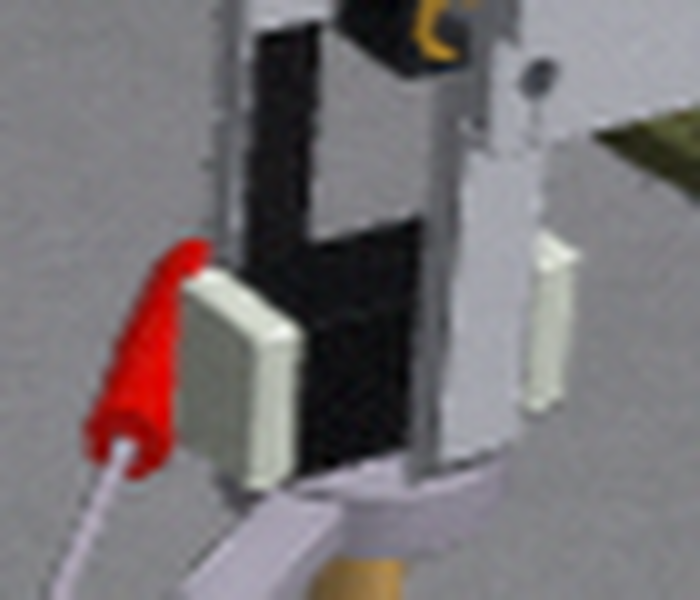

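The fingers stand open and clear, and the head did not move (ends at (240,380) and (555,320)). I lift off and back away so the top view is free.

```bash
python3 -m jog '[[0,0,-0.5,0,0,0,65],[0,0,-1,0,0,0,65],[0,0,-2,0,0,0,65],[0,0,-2,0,0,0,65],[0,0,-3,0,0,0,65],[0,0,-3,0,0,0,65],[0,0,-3,0,0,0,65]]'
python3 -m jog '[[1,1.5,0,0,0,0,65],[2,2,0,0,0,0,65],[2,2,0,0,0,0,65],[2,2,0,0,0,0,65],[2,2,0,0,0,0,65],[2,2,0,0,0,0,65],[2,2,0,0,0,0,65],[0,0,0,0,0,0,65]]'
python3 - <<'E'
from h import *
from cell import vision
delta([520.4,-9.7,146.4])
b=vision.camera("scene")["color"];a=vision.camera("top")["color"]
cv2.imwrite("pics/s14.png",b);cv2.imwrite("pics/t14.png",a)
c=lambda i,x,y,w,h,k:cv2.resize(i[y:y+h,x:x+w],(w*k,h*k),interpolation=cv2.INTER_CUBIC)
cv2.imwrite("pics/c14.png",np.hstack([c(a,200,165,80,120,5),c(b,285,150,80,120,5)]))
E
```

```text
clock: 18.5
eef_pos: [520.2, -9.6, 293.0]
eef_rot: [-3.141, -0.001, -0.619]
wrist_force: [0.5, 0.5, -0.2]
finger_gap: 60.8
clock: 19.3
eef_pos: [547.8, -197.6, 291.1]
eef_rot: [3.141, -0.0, -0.622]
wrist_force: [-0.4, 0.4, 1.0]
finger_gap: 61.3
t 19.3 pos [ 547.8 -197.6  291.1] rot [ 3.141 -0.    -0.622] tool cm [-13.17 -13.68  14.46] norm 23.87
F [-0.4  0.4  1. ] M [0.11 0.06 0.05] gap 61.3
```

View pics/c14.png

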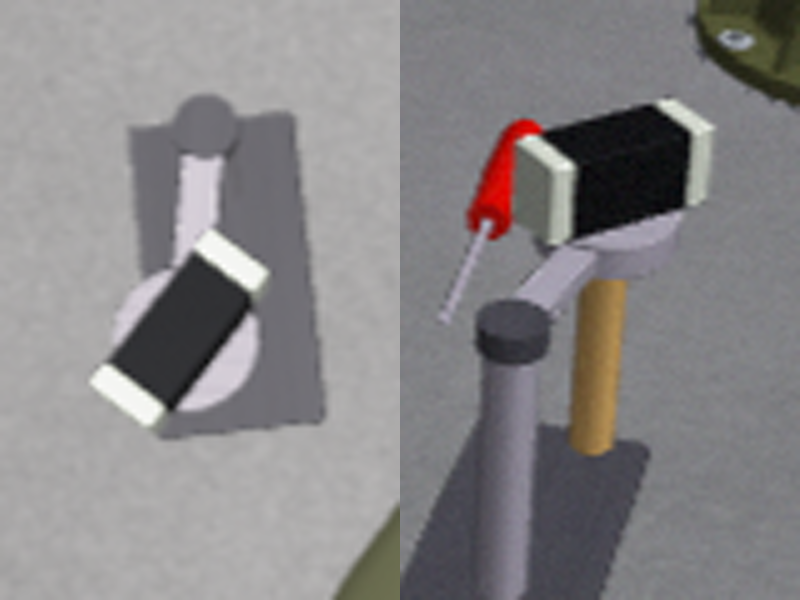

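View pics/t14.png

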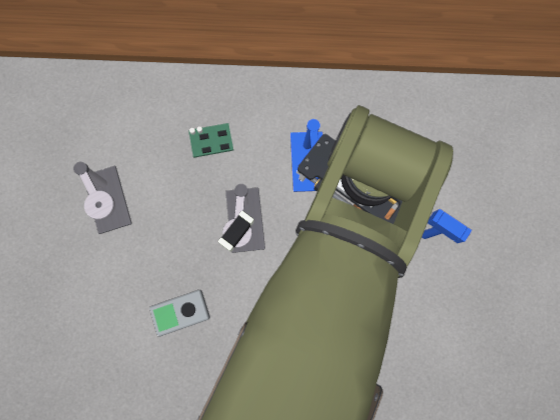

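Run:
```python
from h import *
c=np.mean([atz(T,*crop(x,y,200,165),176)[:2] for x,y in [(212,230),(270,273),(92,378),(150,425)]],0)
print(c,c-[518.4,-25],np.linalg.norm(c-[518.4,-25]))
from cell import order; print(order.sign_off())
```

```text
[517.8018615   -8.07620787] [-0.5981385  16.92379213] 16.934358846990182
the job is handed in; nothing more can be done
None
```

The mallet is out of the block and hanging handle down in the wider ring. The gripper has let go and backed away, and the job is handed in. `order.sign_off()` reported no verdict.

**Insertion:** There was no downward contact as the foot entered the bore. Partway down a side force of about 3.5 N built up, and a 1 mm shift relieved it. The head touched down at the expected height and was held there with 7 to 10 N of contact before I opened the fingers.

**Last checks:**
- **Position:** The head lies flat on the ring and the handle stands upright through it. Its axis measures about 17 mm from the stand's origin, against a limit of 26 mm.
- **Contact:** The wrist force is about zero and the fingers are clear.
- **Bystanders:** The multimeter and circuit board look unmoved. The screwdriver is hidden by the arm in the last top view, but it looks unmoved in the scene view.
- **Time:** About 19 s were used, against the limit of 72 s.

**Disagreement:** Before insertion, the scene camera put the handle's foot up to about 4 mm further from the ring's centre than the top camera did. I relied mainly on the top view, and the insertion bore it out. I judged uprightness and resting height from the pictures and the contact height, without measuring the tilt precisely.

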